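# Level a sample stage by its star-wheel adjuster

### The job

Pick up the loose adjusting lever and, reaching in through the narrow slot in the front of the levelling rig, push the star wheel's teeth to the left (as you face the slot), about one tooth per stroke and pulling the lever clear of the wheel between strokes, until the steel stage plate has risen flush with the two ledges beside it. Then lay the lever back down on the bench; keep the fingers off the rig and leave the other things on the bench where they stand.

Things in the scene. Friction and masses are not known exactly. Their poses are not given: they have to be found in the camera images.
- rig: fixed levelling rig. Origin on the bench under the wheel's axis; +x points from the slotted front into the rig, +y left as you face the slot. In its frame, mm: base plate x -50..165, y -75..75, 12 high; steel housing round the star wheel x -46..51, y -60..60, with a clear plastic cover on top at 70 (screw heads 73); behind it the stage plate between two aluminium ledges, top at 90.
- slot (a point): centre of the access slot's mouth, on the outer face of the housing's front wall, 46 mm above the bench. The slot is 36 mm wide (along rig y) and 24 mm high (34 to 58 mm above the bench) in a wall 5 mm thick; it opens towards rig -x.
- wheel_axis (a point): on the wheel's upright axis at its mid height, 46 mm above the bench and 46 mm behind the slot's mouth. Dark steel star wheel: 76 mm across, 12 mm thick (40 to 52 mm above the bench), hub radius 16 mm, 8 straight radial teeth 8 mm wide that reach to radius 38 mm, i.e. 3 mm behind the front wall.
- star_wheel (a joint): wheel angle, rad: grows clockwise seen from above, so the teeth at the slot move to rig +y (left) and the stage rises 5.0 mm per tooth (0.785 rad). 0 = stage flush, with one tooth pointing at the slot's middle; starts between -2.5 and -1.5, can turn from -3.3 to 0.9. Stiff (about 0.06 N m, 2 N at a tooth), hardly coasts, stays where it is left.
- wheel_mark (a point): point on one tooth, 30 mm from the axis; it points at the slot when the wheel's angle is 0.
- stage (a joint): height in m of the stage plate relative to flush: 0 flush with the ledges, negative below. Driven by the star wheel.
- stage_top (a point): centre of the top face of the steel stage plate, 80 x 60 x 10 mm, between the ledges.
- ledge_top (a point): centre of the top face of the left (rig +y) ledge, 90 mm above the bench. Each ledge is 80 x 36 mm; in the rig's frame they span x 72..152 mm, y 33..69 and -69..-33 mm.
- lever: loose adjusting lever, about 100 to 155 g, lying on the bench. Grey plastic handle 90 x 16 x 30 mm (along its x, across y, high z), origin at the middle of the handle's underside; its +x points along the blade. A steel blade 5 mm wide and 8 mm high, centred 15 mm above the underside, reaches from the handle's front (x 45 mm) to x 120 mm. The centre of mass is about 14 mm ahead of the origin.
- lever_tip (a point): end of the lever's blade, 120 mm ahead of the origin and 15 mm above its underside.
- sample_cylinder: bystander: standing steel sample cylinder, 52 mm diameter, 130 mm tall with a narrow neck; origin at the centre of its foot. Stands on the lever's opposite side of the rig.
- end_cap: bystander: steel end cap 42 mm diameter, 30 mm high with a brass boss, 52 mm in all; origin at the centre of its foot. Near one front corner of the rig.
- oil_vial: bystander: small amber glass bottle 36 mm diameter, 75 mm tall; origin at the centre of its foot. Near the other front corner of the rig.
- grease_jar: bystander: white jar with a screw cap, 68 mm diameter, 70 mm tall; origin at the centre of its foot. To one side of the rig.
Things that resemble listed ones, but are neither listed nor needed, are in the scene too. Several things have the shape of the lever; the one meant has the colours described above.

How it is judged:
By the outcome, as a careful person would: the job done as asked, in the order asked, and still so for the second after the job is handed in, with the robot touching nothing.
It also fails if it takes over 67 s, if anything falls off the work surface, if the arm or the gripper's body presses on something with over 40 N, if the wrist force passes 120 N, or if a joint passes its speed limit or range.

### The arm

A 6-joint arm with a two-finger parallel gripper is mounted at the origin on the work surface. World frame = base frame: x ahead of the robot, y to its left, z up, the work surface at z = 0. Lengths are in m, angles in rad, forces in N, time in s.
With the tool pointing down it reaches from about 0.275 to 0.75 m from the base axis. Payload 10.2 kg.
Tool frame: the origin (TCP) lies at the centre of the arm's flange, where the gripper is bolted on; the fingertips stand 173 mm ahead of it and the grasp point (between the pads) lies 155 mm ahead of it; z points along the fingers, y is the direction in which the jaws open and shut (so a half turn about z gives the same grasp; the last joint's range is limited). The gripper opens to 85 mm and grips with 20 to 120 N. Pads are 22 mm wide; open, the fingers measure 114 mm over their backs; the gripper's body (76 mm by 85 mm) begins 54 mm behind the grasp point. The pads swing forward as they close: fully open they stand 13 mm farther back than shut.
Start: joints at [1.085, 0.313, 1.498, -0, 1.331, -0.223], TCP at [0.136, 0.507, 0.405] pointing down, gripper open.
Joint ranges: [-2.94, 2.94], [-0.97, 2.17], [0.19, 2.56], [-1.23, 4.37], [0.02, 3.11], [-2.88, 2.88]. Speed limits (rad/s): [2.39, 2.39, 3.01, 3.14, 3.14, 3.14].

### API

Orientations are given as a unit quaternion [w, x, y, z].
In Python, from cell import robot, camera, cut_out gives the robot as it stands.
- The arm moves only by the tool send_rows, never from a script. Its argument "steps" is a list of rows, each a list of 2 entries, a list of its own where there are three numbers: the shift along the world's x, y, z in m, then the turn, a rotation vector about the world's x, y, z in degrees. In form: [[[dx, dy, dz], [wx, wy, wz]], ...]. A call has 1 to 10 rows; each row is the pose to reach, as a shift and turn from the pose measured when the call began; what a row does not reach only later rows make up. A row lasts 1/10 s, in which the tool goes at most 50 mm and 8.59 degrees, less where a joint would pass 70% of its speed; a pose out of reach is approached as far as the arm can. A call with a gripper value outside its range is refused whole. "gripper" is the finger opening in m, from 0 to 0.0854, set as the call begins (left out, the last holds). The fingers move at their own pace and stop on an object; "force" is the grip in N (left out, the last holds). Time passes only in rows, so rows that repeat a pose let the fingers close. It gives the time, the measured TCP pose, the force and the opening at its end, in the units of the state.
- robot.sense(): the state, without advancing time (a new reading comes with each control period).
- camera(name): name is "side" or "top"; returns a dict with "color" (400x640x3 uint8, red, green, blue), "fx", "fy", "cx", "cy" (pixels), "origin" and "attitude" of the camera in the world. Camera axes: x right, y up, looking along -z (the intrinsics and any distortion apply to the point x, -y, -z); pixel columns grow to the right and rows downward; lengths in m; the calibration is good to about 2 mm. A picture is of the moment at which its call begins. There is no depth.
- robot.finish_job(): hands the job in, once; it reports no verdict.
Trained networks look in a picture, given as the dict that the camera call returned (one of the last four; its "shot" number tells which), for a name from the list of things; names that differ only in an ending like _2 or _b are one class to them, and where a whole thing is asked for, a point or a joint stands for the part that bears it (a point fixed in the world has none). Each returns a list of dicts, best first, with "score" (0 to 1); they miss things now and then, are a little off and sometimes report something else, mostly with a low value. They report only what shows in the picture. A call takes as long as a camera call. They do not tell look-alikes from the thing itself.
- cut_out(picture, thing): "mask" (400x640 bool, what is visible of it) and "centre" ([column, row] in pixels, amid what is visible of it).
The state is a dict: "clock": time; "q": joint angles; "qd": joint speeds; "tau": joint torques, N m; "position": TCP position; "orientation": TCP orientation; "contact_force": force on the tool from outside, world axes, zero at the start; "ft_torque": the same for the moment, N m; "width": opening from 0.0 (shut) to 1.0 (fully open).
Only numpy, scipy, OpenCV 4.12 (cv2) and the standard library are available. Lean on these libraries where they do the work, as an engineer would, in place of code of your own. Each camera call takes 0.05 s, during which the arm holds its last target.

## Working session

There is one attempt and no reset: what is moved stays moved. The work goes in short steps, Python scripts to look and compute and a tool call to move; the robot and the scene stay as the last step left them, time stands still between calls to the robot, and variables do not carry over. Pictures are saved under pics/ and viewed, and the job is handed in when it is done.

Besides the shell and the picture viewer there is one more tool, called after "Call:" by a JSON object that holds its "op" and its "data". send_rows: Moves the arm, as the interface text tells. Its arguments: {"type":"object","properties":{"steps":{"type":"array"},"gripper":{"type":"number"},"force":{"type":"number"}},"required":["steps"]}

```bash
ls; mkdir -p pics
python3 - <<'E'
from cell import robot,camera,cut_out
import cv2
for n in("side","top"):
    p=camera(n); cv2.imwrite(f"pics/{n}0.png",p["color"][:,:,::-1])
    print(n,{k:v for k,v in p.items() if k!="color"})
    for t in("rig","lever","slot","wheel_axis","wheel_mark","stage_top","ledge_top","lever_tip","sample_cylinder","end_cap","oil_vial","grease_jar"):
        r=cut_out(p,t); print(t,[(round(d["score"],2),[round(c) for c in d["centre"]],int(d["mask"].sum())) for d in r[:4]])
print(robot.sense())
E
```

```text
pics
side {'fx': 417.8477506648151, 'fy': 417.8477506648151, 'cx': 317.9790109537199, 'cy': 198.6438955892487, 'origin': array([ 0.02916517, -0.51867321,  0.9013416 ]), 'attitude': array([ 0.86934804,  0.3098534 , -0.13460118, -0.360704  ]), 'shot': 1}
rig [(0.59, [327, 160], 3842)]
lever [(0.79, [394, 299], 501), (0.75, [322, 273], 501), (0.71, [422, 365], 622), (0.65, [325, 358], 609)]
slot [(0.6, [327, 163], 3923)]
wheel_axis [(0.6, [329, 161], 3959)]
wheel_mark []
stage_top [(0.82, [339, 141], 399)]
ledge_top [(0.63, [328, 160], 3821)]
lever_tip [(0.83, [322, 358], 598), (0.82, [396, 295], 458), (0.66, [321, 273], 457), (0.6, [421, 363], 653)]
sample_cylinder []
end_cap [(0.51, [328, 213], 282)]
oil_vial [(0.78, [266, 173], 273), (0.46, [393, 294], 521)]
grease_jar [(0.57, [268, 118], 533)]
top {'fx': 457.55877594552135, 'fy': 457.55877594552135, 'cx': 319.37681273784744, 'cy': 195.3924311932199, 'origin': array([ 0.30626237, -0.05591985,  1.44028505]), 'attitude': array([ 0.71190864,  0.061264  , -0.05036983, -0.69777911]), 'shot': 2}
rig [(0.62, [292, 153], 3175)]
lever [(0.71,
[... 551 characters left out ...]
ase_jar [(0.97, [210, 152], 441)]
{'clock': 1.3, 'q': array([ 1.08455919e+00,  3.12926530e-01,  1.49770816e+00,  1.23616368e-05,
        1.33100432e+00, -2.23421865e-01]), 'qd': array([ 0.00086283,  0.00081215,  0.00025768,  0.00018735, -0.00146016,
       -0.00180345]), 'tau': array([-1.36510578e-03, -4.12158036e+01, -2.59903657e+01, -2.53094677e-04,
        4.49386735e-04, -1.36366033e-06]), 'position': array([0.136422  , 0.50697642, 0.40467752]), 'orientation': array([-1.36828740e-05,  1.31031226e-01,  9.91378241e-01, -1.96487488e-05]), 'contact_force': array([-0.53981988,  0.57778344,  0.23844496]), 'ft_torque': array([ 0.04892342, -0.05388373,  0.03904265]), 'width': 0.9988452164221456}
```

View pics/side0.png

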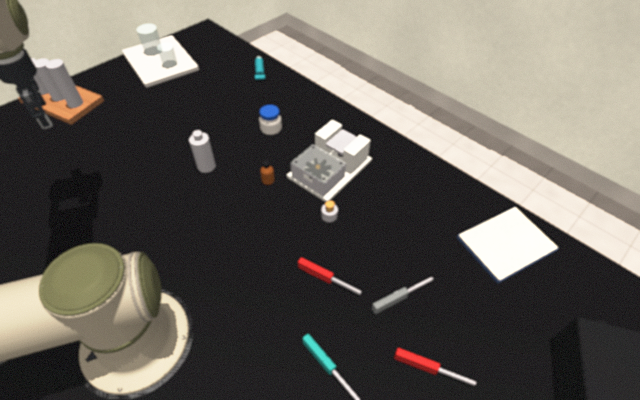

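View pics/top0.png

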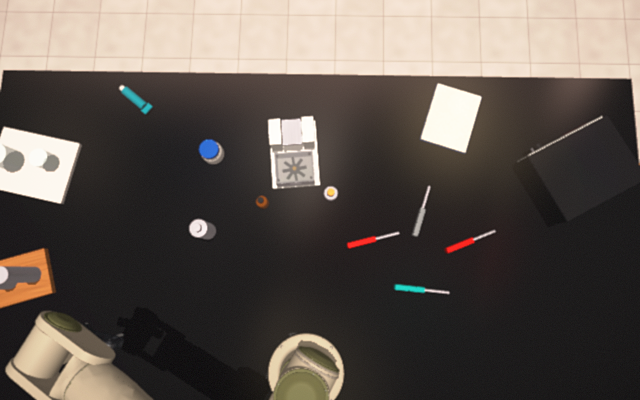

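Run:
```python
import cv2
a=cv2.imread("pics/side0.png");b=cv2.imread("pics/top0.png")
cv2.imwrite("pics/s_rig.png",cv2.resize(a[95:245,240:440],None,fx=4,fy=4,interpolation=2))
cv2.imwrite("pics/s_lev.png",cv2.resize(a[250:400,270:470],None,fx=4,fy=4,interpolation=2))
cv2.imwrite("pics/t_rig.png",cv2.resize(b[110:230,240:400],None,fx=5,fy=5,interpolation=2))
cv2.imwrite("pics/t_lev.png",cv2.resize(b[180:300,340:500],None,fx=5,fy=5,interpolation=2))
```

```text
(no output)
```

View pics/s_rig.png

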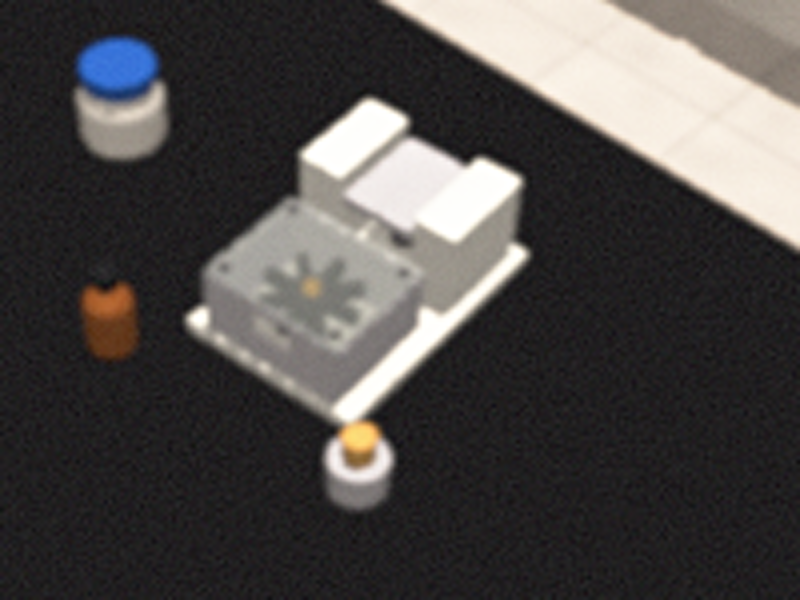

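View pics/s_lev.png

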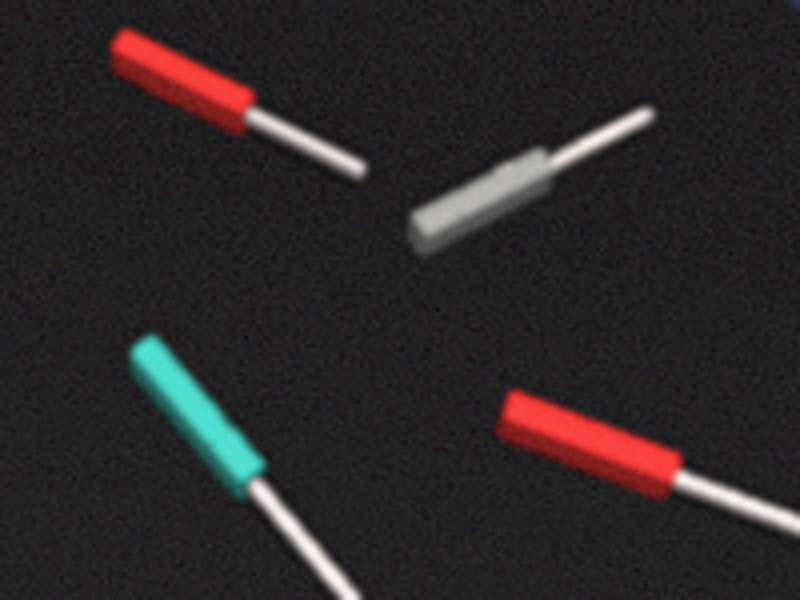

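View pics/t_rig.png

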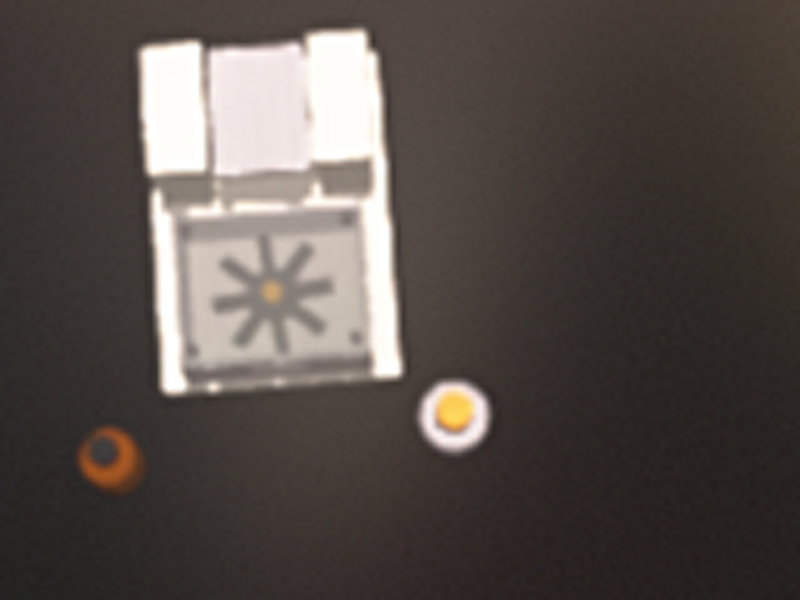

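View pics/t_lev.png

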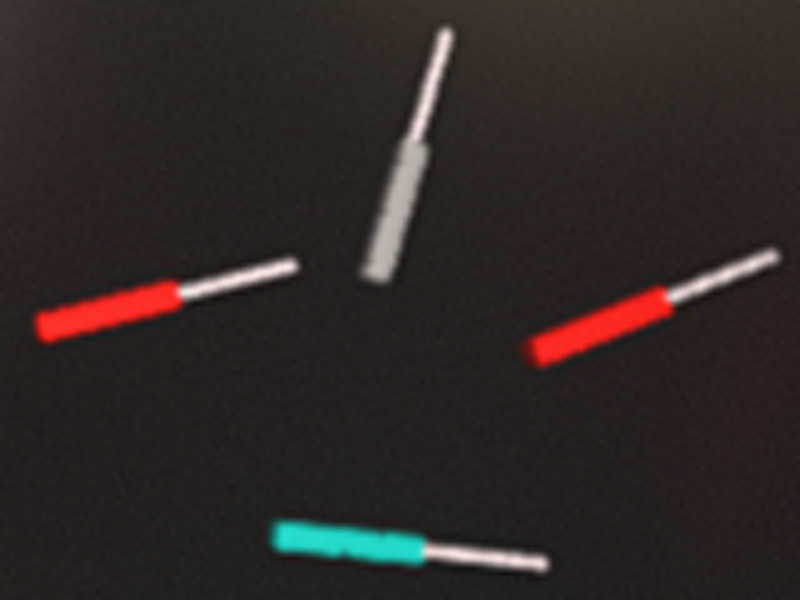

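Lever look-alikes in the side view are red (322,273), grey (394,299), teal (322,357) and red (422,363). I take the grey one, at top (421,219); the crops confirm a grey handle with a steel blade. The rig's slot faces the robot. Next I fit both poses.

```bash
cat > h.py <<'E'
import numpy as np
from scipy.spatial.transform import Rotation as R
from scipy.optimize import least_squares
C={'side':dict(f=417.8477506648151,c=(317.979,198.644),o=np.array([0.02916517,-0.51867321,0.9013416]),q=[0.86934804,0.3098534,-0.13460118,-0.360704]),
'top':dict(f=457.55877594552135,c=(319.3768,195.3924),o=np.array([0.30626237,-0.05591985,1.44028505]),q=[0.71190864,0.061264,-0.05036983,-0.69777911])}
def proj(cam,P):
    c=C[cam];r=R.from_quat(np.roll(c['q'],-1)).inv().apply(np.atleast_2d(P)-c['o'])
    return np.c_[c['c'][0]-c['f']*r[:,0]/r[:,2],c['c'][1]+c['f']*r[:,1]/r[:,2]]
def ray(cam,uv,z):
    c=C[cam];d=R.from_quat(np.roll(c['q'],-1)).apply([(uv[0]-c['c'][0])/c['f'],-(uv[1]-c['c'][1])/c['f'],-1])
    return c['o']+d*(z-c['o'][2])/d[2]
def world(p,P,z=0):
    P=np.atleast_2d(P);c,s=np.cos(p[2]),np.sin(p[2])
    return np.c_[p[0]+c*P[:,0]-s*P[:,1],p[1]+s*P[:,0]+c*P[:,1],P[:,2]+z]
def fit(obs,x0):
    def f(p): return np.concatenate([(proj(c,world(p,[m]))-np.array(uv)).ravel() for c,uv,m in obs])
    s=least_squares(f,x0,loss='soft_l1');return s.x,f(s.x).reshape(-1,2)
E
python3 - <<'E'
from h import *
T=lambda u,v:(u/5+240-.4,v/5+110-.4)
S=lambda u,v:(u/4+240-.4,v/4+95-.4)
L=lambda u,v:(u/5+340-.4,v/5+180-.4)
K=lambda u,v:(u/4+270-.4,v/4+250-.4)
m=lambda *a:np.array(a)/1000
rig=[('top',T(162,392),m(-50,75,12)),('top',T(402,375),m(-50,-75,12)),('top',T(140,45),m(152,69,90)),('top',T(368,30),m(152,-69,90)),('top',T(148,174),m(72,69,90)),('top',T(373,160),m(72,-69,90)),('top',T(178,212),m(51,60,70)),
('side',S(186,320),m(-50,75,12)),('side',S(345,424),m(-50,-75,12)),('side',S(530,252),m(165,-75,12)),('side',S(300,155),m(72,69,90)),('side',S(372,97),m(152,69,90)),('side',S(523,180),m(152,-69,90)),('side',S(448,240),m(72,-69,90)),('side',S(208,275),m(-46,60,70)),('side',S(338,350),m(-46,-60,70))]
for k in('top','side',''):
    p,r=fit([o for o in rig if k in o[0]],[.5,0,0]);print('rig',k,p.round(4),np.degrees(p[2]).round(2),abs(r).mean().round(2))
print(r.round(1).tolist())
lev=[('top',L(447,30),m(120,0,15)),('top',L(364,274),m(-45,8,30)),('top',L(391,282),m(-45,-8,30)),('top',L(402,138),m(45,8,30)),('top',L(429,147),m(45,-8,30)),
('side',K(655,112),m(120,0,15)),('side',K(412,218),m(-45,8,30)),('side',K(428,238),m(-45,-8,30)),('side',K(541,148),m(45,8,30)),('side',K(553,163),m(45,-8,30))]
for k in('top','side',''):
    q,r=fit([o for o in lev if k in o[0]],[.4,-.3,0]);print('lev',k,q.round(4),np.degrees(q[2]).round(2),abs(r).mean().round(2))
print(r.round(1).tolist())
# wheel teeth angles: tip of tooth in top crop vs centre
p,_=fit(rig,[.5,0,0])
for u,v in [(283,352),(265,236),(322,331),(332,285),(308,247),(223,260),(213,305),(237,345),(272,291)]:
    w=ray('top',T(u,v),.052);d=w[:2]-p[:2];c,s=np.cos(p[2]),np.sin(p[2]);x=c*d[0]+s*d[1];y=-s*d[0]+c*d[1]
    print((u,v),round(1e3*x,1),round(1e3*y,1),'phi from slot cw->left',round(np.degrees(np.arctan2(y,-x)),1))
for n,uv,z in(('oil',(262,203),.05),('cap',(329,193),.035),('cyl',(202,228),.1),('jar',(210,152),.065)):print(n,ray('top',uv,z).round(3))
# stage height: edges in both views
for cam,uv in(('top',T(210,48)),('top',T(302,45)),('top',T(218,175)),('top',T(309,168)),('side',S(345,192)),('side',S(412,138)),('side',S(408,230))):print(cam,[ (lambda d:(round(1e3*(np.cos(p[2])*d[0]+np.sin(p[2])*d[1])),round(1e3*(-np.sin(p[2])*d[0]+np.cos(p[2])*d[1]))))(ray(cam,uv,z)[:2]-p[:2]) for z in(.075,.08,.085)])
E
```

```text
rig top [0.6111 0.0477 0.0884] 5.07 0.42
rig side [0.6127 0.0487 0.0916] 5.25 0.57
rig  [0.6118 0.0481 0.0907] 5.2 0.52
[[0.4, -0.2], [-0.5, -0.1], [0.3, 0.2], [-0.5, -0.0], [0.1, -0.5], [0.2, -0.9], [-1.9, 0.0], [0.1, 0.0], [0.8, -0.1], [-0.6, 0.4], [0.4, 0.1], [-0.5, 0.8], [-0.2, 0.5], [1.8, 0.6], [-1.4, -1.2], [-0.3, 0.9]]
lev top [ 0.4551 -0.3407 -0.2941] -16.85 0.29
lev side [ 0.4573 -0.3407 -0.2809] -16.09 0.64
lev  [ 0.4563 -0.3408 -0.2858] -16.38 0.55
[[-0.6, -0.1], [0.2, -0.1], [-0.2, -0.2], [0.5, -0.6], [0.1, -0.9], [-2.1, 0.7], [-0.3, -0.4], [-0.3, 0.5], [-0.1, -0.3], [1.1, 1.5]]
(283, 352) -38.2 -4.1 phi from slot cw->left -6.1
(265, 236) 36.1 2.6 phi from slot cw->left 175.9
(322, 331) -26.7 -29.0 phi from slot cw->left -47.3
(332, 285) 1.9 -37.0 phi from slot cw->left -93.0
(308, 247) 27.2 -23.7 phi from slot cw->left -138.9
(223, 260) 22.7 29.6 phi from slot cw->left 127.5
(213, 305) -5.4 37.5 phi from slot cw->left 81.8
(237, 345) -31.7 24.1 phi from slot cw->left 37.2
(272, 291) 0.8 0.4 phi from slot cw->left 155.0
oil [0.501 0.144 0.05 ]
cap [ 0.538 -0.062  0.035]
cyl [0.416 0.31  0.1  ]
jar [0.655 0.31  0.065]
top [(153, 28), (151, 28), (149, 27)]
top [(150, -29), (149, -29), (147, -29)]
top [(71, 28), (70, 28), (68, 27)]
top [(71, -28), (70, -29), (68, -29)]
side [(75, 31), (71, 27), (67, 24)]
side [(153, 29), (148, 26), (143, 23)]
side [(73, -28), (69, -31), (65, -34)]
```

Call:
{"op": "send_rows", "data": {"steps": [[[0.03, -0.04, -0.01], [0, 0, 0]], [[0.06, -0.08, -0.02], [0, 0, 0]], [[0.09, -0.12, -0.03], [0, 0, 0]], [[0.12, -0.16, -0.04], [0, 0, 0]], [[0.15, -0.2, -0.05], [0, 0, 0]], [[0.18, -0.24, -0.05], [0, 0, 0]], [[0.21, -0.28, -0.05], [0, 0, 0]], [[0.24, -0.32, -0.05], [0, 0, 0]], [[0.27, -0.36, -0.05], [0, 0, 0]], [[0.3, -0.4, -0.05], [0, 0, 0]]], "gripper": 0.065}}

```text
clock: 2.3
position: [0.4343, 0.1089, 0.3549]
orientation: [0.0, 0.131, 0.991, 0.0]
contact_force: [-0.1, 1.2, 1.0]
width: 0.763
```

Call:
{"op": "send_rows", "data": {"steps": [[[0.003, -0.045, 0], [0, 0, 0]], [[0.006, -0.09, 0], [0, 0, 0]], [[0.009, -0.135, -0.01], [0, 0, 0]], [[0.012, -0.18, -0.02], [0, 0, 0]], [[0.015, -0.225, -0.03], [0, 0, -1]], [[0.018, -0.27, -0.04], [0, 0, -1.3]], [[0.021, -0.315, -0.05], [0, 0, -1.3]], [[0.024, -0.36, -0.065], [0, 0, -1.3]], [[0.026, -0.405, -0.08], [0, 0, -1.3]], [[0.027, -0.451, -0.085], [0, 0, -1.3]]]}}

```text
clock: 3.3
position: [0.461, -0.3438, 0.2684]
orientation: [-0.0, 0.142, 0.99, 0.001]
contact_force: [1.0, 0.9, 0.6]
width: 0.761
```

Run:
```python
from cell import robot,camera,cut_out
import cv2
p=camera("side"); a=p["color"][:,:,::-1]
cv2.imwrite("pics/s1.png",cv2.resize(a[200:400,300:500],None,fx=3,fy=3,interpolation=2))
s=robot.sense();print(s["position"],s["orientation"],s["q"])
```

```text
[ 0.46026445 -0.34957597  0.26831523] [ 3.91695557e-04  1.44376301e-01  9.89522361e-01 -9.09592730e-04] [-8.52039646e-01  5.62805145e-01  1.50041507e+00 -9.92808246e-04
  1.07659522e+00 -2.13260041e+00]
```

View pics/s1.png

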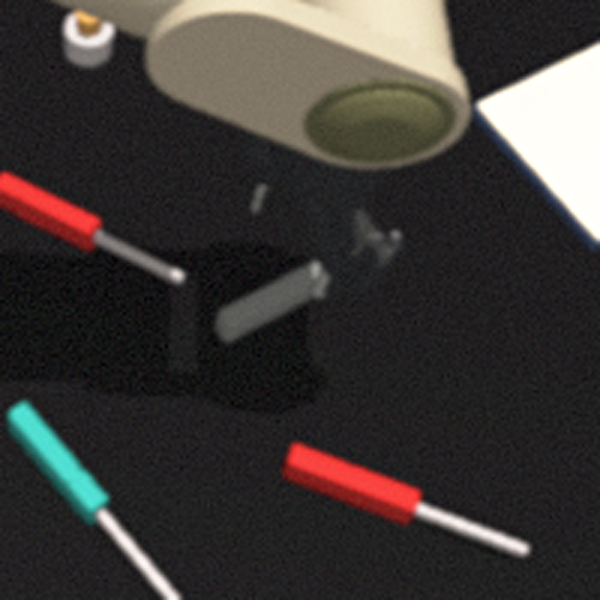

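Call:
{"op": "send_rows", "data": {"steps": [[[0.001, 0.006, 0], [0, 0, 0]], [[0.001, 0.006, 0], [0, 0, 0]], [[0.001, 0.006, 0], [0, 0, 0]]]}}

```text
clock: 3.65
position: [0.4615, -0.3425, 0.2686]
orientation: [0.0, 0.144, 0.99, -0.001]
contact_force: [-0.1, 1.0, 0.1]
width: 0.757
```

Call:
{"op": "send_rows", "data": {"steps": [[[0, 0, -0.03], [0, 0, 0]], [[0, 0, -0.055], [0, 0, 0]], [[0, 0, -0.072], [0, 0, 0]], [[0, 0, -0.082], [0, 0, 0]], [[0, 0, -0.089], [0, 0, 0]], [[0, 0, -0.0905], [0, 0, 0]], [[0, 0, -0.0905], [0, 0, 0]], [[0, 0, -0.0905], [0, 0, 0]]]}}

```text
clock: 4.45
position: [0.4617, -0.3426, 0.1789]
orientation: [0.001, 0.144, 0.99, -0.001]
contact_force: [-0.4, 0.7, -0.6]
width: 0.762
```

Call:
{"op": "send_rows", "data": {"steps": [[[0, 0, 0], [0, 0, 0]], [[0, 0, 0], [0, 0, 0]], [[0, 0, 0], [0, 0, 0]], [[0, 0, 0], [0, 0, 0]], [[0, 0, 0], [0, 0, 0]], [[0, 0, 0], [0, 0, 0]], [[0, 0, 0], [0, 0, 0]], [[0, 0, 0], [0, 0, 0]]], "gripper": 0.0, "force": 60}}

```text
clock: 5.25
position: [0.4617, -0.3427, 0.1792]
orientation: [0.001, 0.144, 0.99, -0.001]
contact_force: [-1.0, 0.6, 5.0]
width: 0.173
```

Call:
{"op": "send_rows", "data": {"steps": [[[0, 0, 0.02], [0, 0, 0]], [[0, 0, 0.06], [0, 0, 0]], [[-0.004, 0.03, 0.09], [0, 0, 1]], [[-0.008, 0.075, 0.1], [0, 0, 4]], [[-0.012, 0.12, 0.1], [0, 0, 8]], [[-0.02, 0.165, 0.1], [0, 0, 12]], [[-0.028, 0.21, 0.1], [0, 0, 16]], [[-0.036, 0.255, 0.1], [0, 0, 19]], [[-0.044, 0.3, 0.1], [0, 0, 21.8]], [[-0.048, 0.34, 0.09], [0, 0, 21.8]]]}}

```text
clock: 6.25
position: [0.4129, -0.0009, 0.2696]
orientation: [0.002, -0.047, 0.999, -0.001]
contact_force: [0.8, 0.5, -0.1]
width: 0.177
```

Call:
{"op": "send_rows", "data": {"steps": [[[0, 0.01, -0.01], [0, 0, 0]], [[0, 0.02, -0.025], [0, 0, 0]], [[0, 0.02, -0.03], [0, 0, 0]], [[0, 0.02, -0.03], [0, 0, 0]], [[0, 0.02, -0.03], [0, 0, 0]]]}}

```text
clock: 6.75
position: [0.4133, 0.0184, 0.2398]
orientation: [0.002, -0.046, 0.999, -0.001]
contact_force: [-0.0, -1.0, -1.3]
width: 0.175
```

Run:
```python
from cell import robot,camera,cut_out
import cv2
for n in("side","top"):
    p=camera(n); a=p["color"][:,:,::-1]; cv2.imwrite(f"pics/{n}2.png",a)
a=cv2.imread("pics/side2.png");b=cv2.imread("pics/top2.png")
cv2.imwrite("pics/s2c.png",cv2.resize(a[95:245,240:440],None,fx=4,fy=4,interpolation=2))
cv2.imwrite("pics/t2c.png",cv2.resize(b[110:260,240:400],None,fx=4,fy=4,interpolation=2))
s=robot.sense();print(s["position"],s["orientation"],s["contact_force"],s["width"],s["clock"])
```

```text
[0.41319416 0.01849956 0.24000642] [ 0.00244589 -0.04622224  0.99892698 -0.00155237] [ 0.23275854  0.33478435 -0.87322343] 0.17537045085095015 6.85
```

View pics/s2c.png

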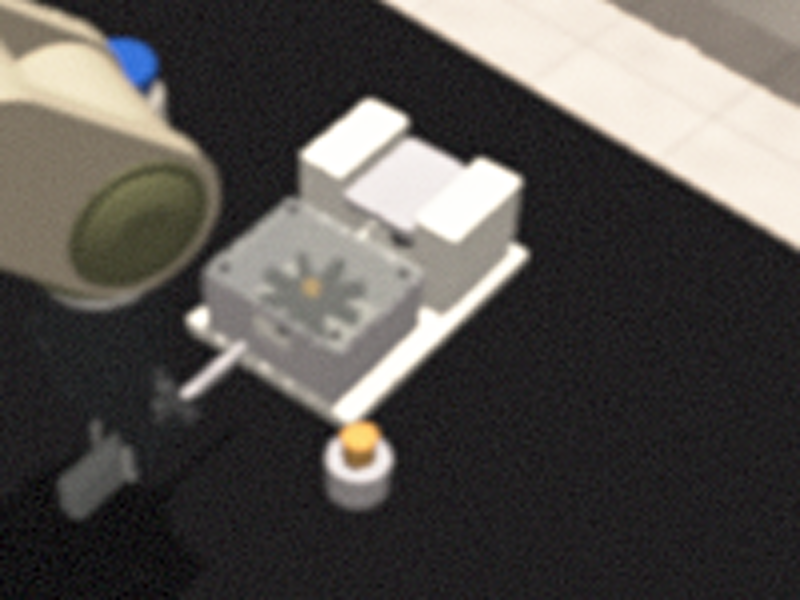

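View pics/t2c.png

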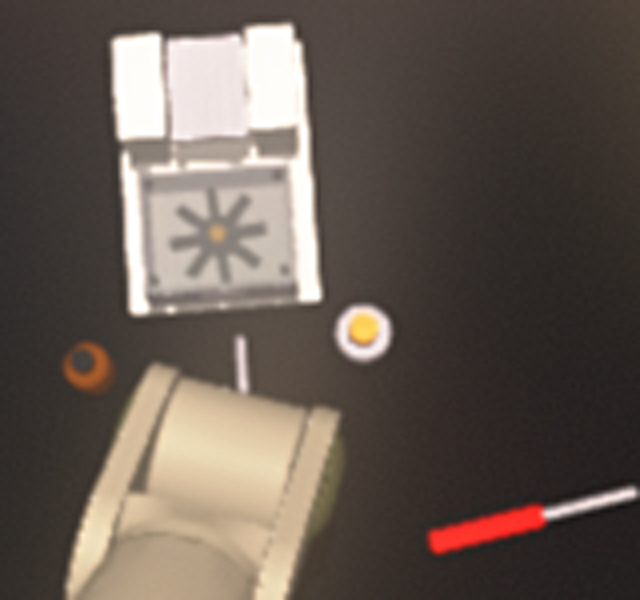

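```bash
cat > meas.py <<'E'
import sys,cv2
from h import *
rp=np.array([.6118,.0481,.0907])
def wheel(img,cam='top'):
    g=cv2.GaussianBlur(img.astype(np.float32).mean(2),(0,0),.6)
    best=None
    rr=np.linspace(22,36,8);th=np.radians(np.arange(0,360,1.))
    for ox in np.arange(-3,3.1,1):
        for oy in np.arange(-3,3.1,1):
            A,B=np.meshgrid(th,rr)
            P=np.c_[(-(B*np.cos(A))+ox).ravel(),(B*np.sin(A)+oy).ravel(),np.full(A.size,52.)]/1e3
            uv=proj(cam,world(rp,P)).astype(np.float32)
            v=cv2.remap(g,uv[:,0].reshape(A.shape),uv[:,1].reshape(A.shape),1).mean(0)
            F=(v*np.exp(-8j*th)).mean()
            if best is None or abs(F)>best[0]: best=(abs(F),ox,oy,np.degrees(np.angle(-F))/8*-1)
    return best
def stage(img,cam):
    i=img.astype(np.float32)
    if cam=='side': pass
    out=[]
    H=8;sh=(400*H,640*H)
    def poly(P):
        m=np.zeros((130*4,200*4),np.uint8);uv=(proj(cam,world(rp,np.array(P)/1e3))-off+.5)*4
        cv2.fillPoly(m,[np.round(uv).astype(int)],255);return m
    off=np.array([240,95]) if cam=='side' else np.array([220,90])
    crop=i[off[1]:off[1]+130,off[0]:off[0]+200]
    return crop,off,poly
E
python3 - <<'E'
import cv2
from meas import *
for k in(0,2):
    t=cv2.imread(f"pics/top{k}.png"); s=cv2.imread(f"pics/side{k}.png")
    print(k,wheel(t),wheel(s,'side'))
# colours of stage/ledge
for (x,y) in [(338,141),(324,130),(360,145),(327,137)]: print('side',(x,y),s[y,x])
for (x,y) in [(291,132),(274,132),(307,132),(291,146)]: print('top',(x,y),t[y,x])
T=lambda u,v:(u/4+240-.4,v/4+110-.4);S=lambda u,v:(u/4+240-.4,v/4+95-.4)
a=ray('top',T(239,337),.076);b=ray('top',T(246,392),.076);c=ray('side',S(241,345),.076);d=ray('side',S(185,396),.076)
print(a,b,c,d,np.degrees(np.arctan2(*(a-b)[1::-1])),np.degrees(np.arctan2(*(c-d)[1::-1])))
o=world(rp,[[-.2,-.01,0]])
for w in(a,c):
    e=w[:2]-rp[:2];cc,ss=np.cos(rp[2]),np.sin(rp[2]);print('rig',cc*e[0]+ss*e[1],-ss*e[0]+cc*e[1])
e=np.array([.4132,.0185])-rp[:2];print('tcp rig',cc*e[0]+ss*e[1],-ss*e[0]+cc*e[1])
E
```

```text
0 (np.float64(13.59580200389976), np.float64(-2.0), np.float64(0.0), np.float64(-6.087256614335441)) (np.float64(6.939810360307757), np.float64(-3.0), np.float64(-2.0), np.float64(-4.411372397162332))
2 (np.float64(13.415451337695997), np.float64(-2.0), np.float64(0.0), np.float64(-6.102144961271503)) (np.float64(6.982375670163099), np.float64(-3.0), np.float64(-2.0), np.float64(-4.351179400892806))
side (338, 141) [233 236 241]
side (324, 130) [252 254 254]
side (360, 145) [252 254 254]
side (327, 137) [213 226 233]
top (291, 132) [226 227 239]
top (274, 132) [250 253 254]
top (307, 132) [250 253 254]
top (291, 146) [148 160 174]
[0.52705517 0.0281166  0.076     ] [0.48525671 0.02167386 0.076     ] [0.52782242 0.03049587 0.076     ] [0.47160534 0.02396717 0.076     ] 8.762516566057865 6.624307833605744
rig -0.0862065052304838 -0.01222543503592456
rig -0.08522690518954192 -0.009925437306497756
tcp rig -0.20046470994462748 -0.011489998555978223
```

```bash
cat >> meas.py <<'E'
def stage_h(img,cam):
    off=np.array([250,100]);k=6
    crop=cv2.resize(img[100:200,250:390],None,fx=k,fy=k,interpolation=2).astype(np.float32)
    g=cv2.GaussianBlur(crop[:,:,1],(0,0),3)
    def poly(P):
        m=np.zeros(g.shape,np.uint8);uv=(proj(cam,world(rp,np.array(P)/1e3))-off+.5)*k-.5
        cv2.fillPoly(m,[np.round(uv).astype(int)],1);return m
    led=[]
    for s in(1,-1):
        q=[[72,33*s],[152,33*s],[152,69*s],[72,69*s]]
        m=np.zeros(g.shape,np.uint8)
        pts=np.array([[x,y,z] for x,y in q for z in(90,12)]);uv=(proj(cam,world(rp,pts/1e3))-off+.5)*k-.5
        cv2.fillConvexPoly(m,cv2.convexHull(np.round(uv).astype(int)),1);led.append(m)
    seg=(g>214)&(g<246)
    if cam=='top': occ=(led[0]|led[1])*0
    else: occ=led[1]
    res=[]
    big=np.zeros(g.shape,np.uint8)
    for z in(65,95): big|=poly([[68,-34,z],[156,-34,z],[156,34,z],[68,34,z]])
    big=cv2.dilate(big,np.ones((9,9),np.uint8))
    seg=cv2.morphologyEx((seg&(big>0)).astype(np.uint8),cv2.MORPH_OPEN,np.ones((9,9),np.uint8))
    for h in np.arange(-20,5.1,.5):
        m=poly([[72,-30,90+h],[152,-30,90+h],[152,30,90+h],[72,30,90+h]])*(1-occ)
        res.append((float((m&seg).sum()/max(1,(m|seg).sum())),h))
    res.sort(reverse=True);return res[:5],seg,crop
E
python3 - <<'E'
import cv2
from meas import *
for k in(0,2):
  for cam in('top','side'):
    r,seg,crop=stage_h(cv2.imread(f"pics/{cam}{k}.png"),cam);print(k,cam,[(round(a,3),float(b)) for a,b in r])
    if k==2:
        c=crop.astype(np.uint8);cs,_=cv2.findContours(seg,0,2);cv2.drawContours(c,cs,-1,(0,0,255),1);cv2.imwrite(f"pics/seg_{cam}.png",c[:,:800])
E
```

```text
0 top [(0.894, -20.0), (0.893, -19.5), (0.89, -18.5), (0.89, -19.0), (0.889, -16.5)]
0 side [(0.894, -16.0), (0.893, -15.5), (0.893, -14.5), (0.889, -16.5), (0.889, -15.0)]
2 top [(0.895, -20.0), (0.894, -19.5), (0.892, -18.5), (0.892, -19.0), (0.89, -16.5)]
2 side [(0.893, -16.0), (0.892, -14.5), (0.892, -15.5), (0.889, -15.0), (0.887, -14.0)]
```

View pics/seg_side.png

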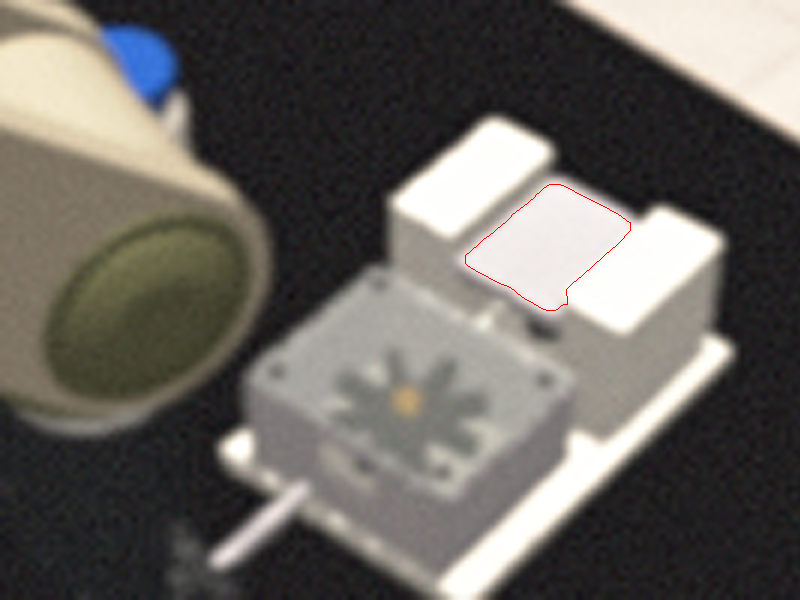

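Call:
{"op": "send_rows", "data": {"steps": [[[0, -0.0015, -0.015], [0, 0, 0]], [[0, -0.0015, -0.028], [0, 0, 0]], [[0.01, -0.0006, -0.03], [0, 0, 0]], [[0.02, 0.0003, -0.03], [0, 0, 0]], [[0.03, 0.0012, -0.03], [0, 0, 0]], [[0.036, 0.0018, -0.03], [0, 0, 0]], [[0.041, 0.0022, -0.03], [0, 0, 0]], [[0.046, 0.0027, -0.03], [0, 0, 0]], [[0.046, 0.0027, -0.03], [0, 0, 0]]]}}

```text
clock: 7.75
position: [0.4596, 0.0212, 0.2101]
orientation: [0.003, -0.046, 0.999, -0.002]
contact_force: [0.1, 0.6, -1.0]
width: 0.174
```

Call:
{"op": "send_rows", "data": {"steps": [[[0.004, 0.0004, 0], [0, 0, 0]], [[0.008, 0.0007, 0], [0, 0, 0]], [[0.012, 0.0011, 0], [0, 0, 0]], [[0.016, 0.0014, 0], [0, 0, 0]], [[0.0175, 0.0016, 0], [0, 0, 0]], [[0.0175, 0.0016, 0], [0, 0, 0]]]}}

```text
clock: 8.35
position: [0.4773, 0.0228, 0.2101]
orientation: [0.003, -0.046, 0.999, -0.002]
contact_force: [0.0, -0.4, -0.8]
width: 0.175
```

```bash
cat > look.py <<'E'
import sys
from cell import robot,camera
import cv2
from meas import *
k=sys.argv[1]
im=[]
for n in("side","top"):
    p=camera(n); a=np.ascontiguousarray(p["color"][:,:,::-1]); cv2.imwrite(f"pics/{n}{k}.png",a); im.append(a)
s=robot.sense();print(s["position"].round(4),s["contact_force"].round(1),s["width"].round(3),s["clock"])
e=s["position"][:2]-rp[:2];c,ss=np.cos(rp[2]),np.sin(rp[2]);print('tcp rig mm',(1e3*(c*e[0]+ss*e[1])).round(1),(1e3*(-ss*e[0]+c*e[1])).round(1))
print('wheel top',np.round(wheel(im[1]),1),'side',np.round(wheel(im[0],'side'),1))
print('stage',[stage_h(im[i],n)[0][:2] for i,n in enumerate(("side","top"))])
A=cv2.resize(im[0][100:240,270:385],None,fx=3.4,fy=3.4,interpolation=2);B=cv2.resize(im[1][110:250,255:370],None,fx=3.4,fy=3.4,interpolation=2)
cv2.imwrite(f"pics/c{k}.png",np.hstack([A,B]))
E
python3 look.py 3
```

```text
Traceback (most recent call last):
  File "look.py", line 9, in <module>
    s=robot.sense();print(s["position"].round(4),s["contact_force"].round(1),s["width"].round(3),s["clock"])
                                                                             ^^^^^^^^^^^^^^^^
AttributeError: 'float' object has no attribute 'round'
```

```bash
sed -i 's/s\["width"\].round(3)/round(s["width"],3)/' look.py; python3 look.py 3
```

```text
[0.477  0.0228 0.2101] [ 0.2  0.2 -1.2] 0.175 8.55
tcp rig mm -136.5 -13.0
wheel top [13.1 -2.   0.  -6.1] side [ 7.3 -3.  -2.  -4.8]
stage [[(0.894119462880074, np.float64(-14.5)), (0.8933343631729358, np.float64(-15.5))], [(0.894504141481979, np.float64(-20.0)), (0.8935718278367804, np.float64(-19.5))]]
```

View pics/c3.png

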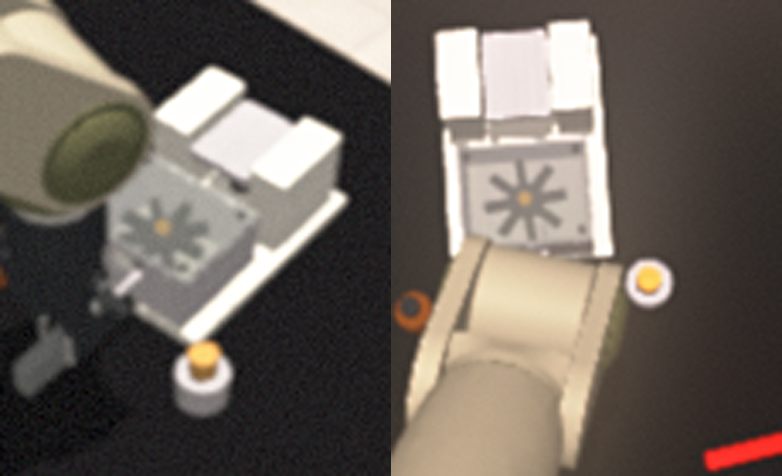

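Call:
{"op": "send_rows", "data": {"steps": [[[-0.0002, 0.002, 0], [0, 0, 0]], [[-0.0004, 0.004, 0], [0, 0, 0]], [[-0.0005, 0.006, 0], [0, 0, 0]], [[-0.0007, 0.008, 0], [0, 0, 0]], [[-0.0009, 0.01, 0], [0, 0, 0]], [[-0.0011, 0.012, 0], [0, 0, 0]], [[-0.0013, 0.014, 0], [0, 0, 0]], [[-0.0015, 0.016, 0], [0, 0, 0]], [[-0.0017, 0.018, 0], [0, 0, 0]], [[-0.0018, 0.02, 0], [0, 0, 0]]]}}

```text
clock: 9.55
position: [0.4754, 0.043, 0.2102]
orientation: [0.003, -0.046, 0.999, -0.002]
contact_force: [0.5, -4.6, -0.9]
width: 0.174
```

```bash
python3 look.py 4
```

```text
[0.4753 0.0431 0.2102] [-0.2 -2.5 -1.5] 0.174 9.65
tcp rig mm -136.4 7.4
wheel top [ 12.9  -2.    0.  -18. ] side [  6.   -3.   -2.  -17.6]
stage [[(0.8982071862575951, np.float64(-12.5)), (0.8974666466796583, np.float64(-12.0))], [(0.8958075059168263, np.float64(-20.0)), (0.8955072626956424, np.float64(-19.5))]]
```

View pics/c4.png

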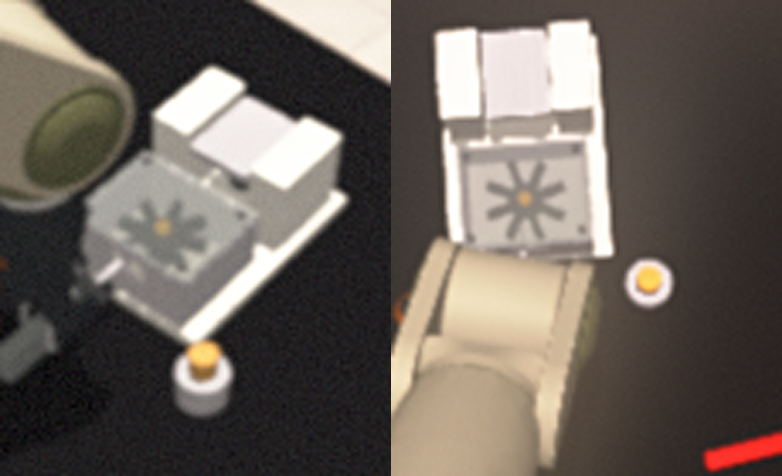

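Call:
{"op": "send_rows", "data": {"steps": [[[-0.0002, 0.002, 0], [0, 0, 0]], [[-0.0004, 0.004, 0], [0, 0, 0]], [[-0.0005, 0.0055, 0], [0, 0, 0]], [[-0.0006, 0.0065, 0], [0, 0, 0]], [[-0.0006, 0.0065, 0], [0, 0, 0]]]}}

```text
clock: 10.15
position: [0.4746, 0.0498, 0.2101]
orientation: [0.003, -0.047, 0.999, -0.001]
contact_force: [0.0, -1.4, -0.5]
width: 0.169
```

```bash
python3 look.py 5
```

```text
[0.4747 0.0497 0.2101] [-0.3 -1.1 -1.8] 0.173 10.25
tcp rig mm -136.4 14.0
wheel top [13.  -2.   0.  -5.1] side [ 6.9 -3.  -1.  -3.1]
stage [[(0.8976285167182206, np.float64(-10.0)), (0.8958517210944396, np.float64(-10.5))], [(0.8905573364827625, np.float64(-20.0)), (0.890475655009558, np.float64(-16.5))]]
```

Call:
{"op": "send_rows", "data": {"steps": [[[-0.01, -0.0009, 0], [0, 0, 0]], [[-0.02, -0.0018, 0], [0, 0, 0]], [[-0.03, -0.0027, 0], [0, 0, 0]], [[-0.032, -0.003, 0], [0, 0, 0]], [[-0.031, -0.013, 0], [0, 0, 0]], [[-0.03, -0.023, 0], [0, 0, 0]], [[-0.0295, -0.0298, 0], [0, 0, 0]], [[-0.0295, -0.0298, 0], [0, 0, 0]], [[-0.0295, -0.0298, 0], [0, 0, 0]]]}}

```text
clock: 11.15
position: [0.4453, 0.0196, 0.2101]
orientation: [0.003, -0.046, 0.999, -0.001]
contact_force: [-0.4, 0.1, -1.7]
width: 0.175
```

```bash
python3 look.py 6
```

```text
[0.4452 0.02   0.2101] [ 0.2 -0.1 -1.6] 0.175 11.25
tcp rig mm -168.5 -12.9
wheel top [13.3 -2.   0.  -5. ] side [ 7.  -3.  -2.  -3.8]
stage [[(0.8972602739726028, np.float64(-10.0)), (0.8953445613002868, np.float64(-10.5))], [(0.8901951960398268, np.float64(-20.0)), (0.890007310352584, np.float64(-16.5))]]
```

View pics/c6.png

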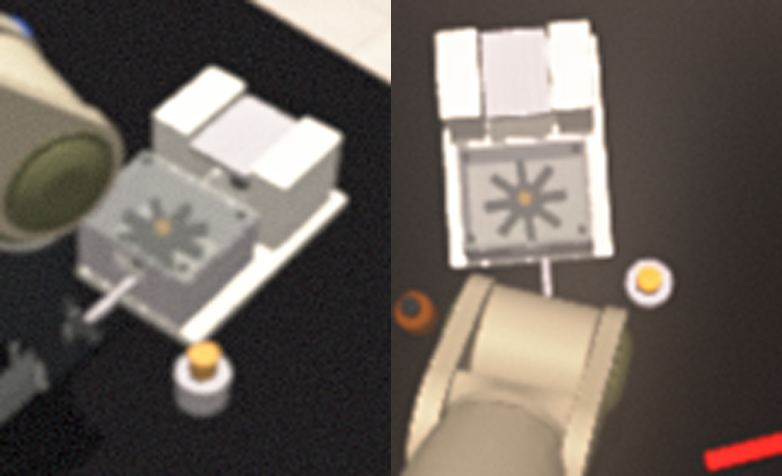

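Call:
{"op": "send_rows", "data": {"steps": [[[0.008, 0.0007, 0], [0, 0, 0]], [[0.016, 0.0014, 0], [0, 0, 0]], [[0.024, 0.0022, 0], [0, 0, 0]], [[0.03, 0.0027, 0], [0, 0, 0]], [[0.0319, 0.0029, 0], [0, 0, 0]], [[0.0319, 0.0029, 0], [0, 0, 0]], [[0.0319, 0.0029, 0], [0, 0, 0]]]}}

```text
clock: 11.95
position: [0.4769, 0.0229, 0.21]
orientation: [0.002, -0.047, 0.999, -0.001]
contact_force: [-0.7, 0.3, -0.7]
width: 0.173
```

Call:
{"op": "send_rows", "data": {"steps": [[[-0.0003, 0.003, 0], [0, 0, 0]], [[-0.0005, 0.006, 0], [0, 0, 0]], [[-0.0008, 0.009, 0], [0, 0, 0]], [[-0.0011, 0.012, 0], [0, 0, 0]], [[-0.0014, 0.015, 0], [0, 0, 0]], [[-0.0016, 0.018, 0], [0, 0, 0]], [[-0.0019, 0.021, 0], [0, 0, 0]], [[-0.0022, 0.024, 0], [0, 0, 0]], [[-0.0025, 0.0272, 0], [0, 0, 0]], [[-0.0025, 0.0272, 0], [0, 0, 0]]]}}

```text
clock: 12.95
position: [0.4743, 0.0506, 0.21]
orientation: [0.002, -0.047, 0.999, -0.001]
contact_force: [-1.1, -1.9, -0.8]
width: 0.176
```

```bash
python3 look.py 7
```

```text
[0.4743 0.0504 0.2099] [-0.9 -0.9 -0.1] 0.174 13.05
tcp rig mm -136.7 14.7
wheel top [13.  -2.   0.  -3.9] side [ 7.1 -3.  -2.  -2.4]
stage [[(0.9116615211900084, np.float64(-5.5)), (0.9098429613011778, np.float64(-6.0))], [(0.8951415199465121, np.float64(-11.5)), (0.8951415199465121, np.float64(-12.0))]]
```

View pics/c7.png

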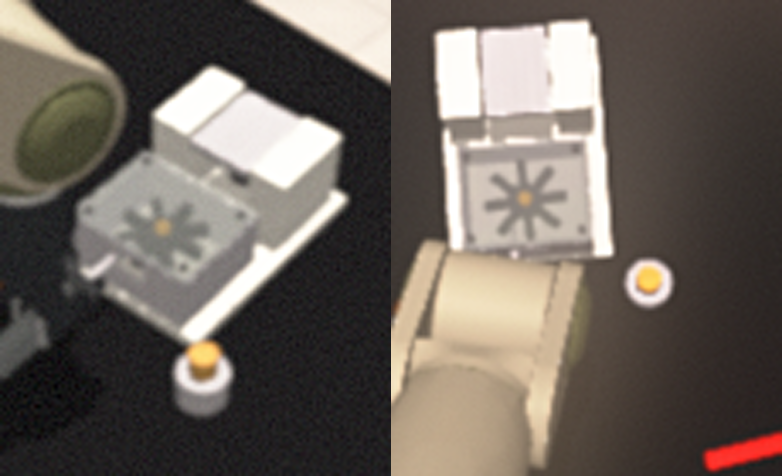

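Call:
{"op": "send_rows", "data": {"steps": [[[-0.01, -0.0009, 0], [0, 0, 0]], [[-0.02, -0.0018, 0], [0, 0, 0]], [[-0.03, -0.0027, 0], [0, 0, 0]], [[-0.032, -0.003, 0], [0, 0, 0]], [[-0.031, -0.013, 0], [0, 0, 0]], [[-0.03, -0.023, 0], [0, 0, 0]], [[-0.0296, -0.028, 0], [0, 0, 0]], [[-0.0296, -0.028, 0], [0, 0, 0]], [[-0.0296, -0.028, 0], [0, 0, 0]]]}}

```text
clock: 13.95
position: [0.4447, 0.0222, 0.2099]
orientation: [0.002, -0.047, 0.999, -0.001]
contact_force: [-0.2, -0.3, -0.8]
width: 0.175
```

```bash
python3 look.py 8
```

```text
[0.4447 0.0225 0.2099] [ 0.2  0.3 -0.8] 0.174 14.05
tcp rig mm -168.7 -10.4
wheel top [13.4 -2.   0.  -3.8] side [ 7.2 -3.  -2.  -2.8]
stage [[(0.9104676435532497, np.float64(-5.5)), (0.908517792098627, np.float64(-6.0))], [(0.8951091800356507, np.float64(-11.5)), (0.8951091800356507, np.float64(-12.0))]]
```

Call:
{"op": "send_rows", "data": {"steps": [[[0.008, 0.0007, 0], [0, 0, 0]], [[0.016, 0.0014, 0], [0, 0, 0]], [[0.024, 0.0022, 0], [0, 0, 0]], [[0.03, 0.0027, 0], [0, 0, 0]], [[0.0339, 0.0031, 0], [0, 0, 0]], [[0.0339, 0.0031, 0], [0, 0, 0]], [[0.0339, 0.0031, 0], [0, 0, 0]]]}}

```text
clock: 14.75
position: [0.4785, 0.0256, 0.2098]
orientation: [0.002, -0.047, 0.999, -0.001]
contact_force: [-0.5, -0.2, -0.9]
width: 0.174
```

Call:
{"op": "send_rows", "data": {"steps": [[[-0.0003, 0.003, 0], [0, 0, 0]], [[-0.0005, 0.006, 0], [0, 0, 0]], [[-0.0008, 0.009, 0], [0, 0, 0]], [[-0.0011, 0.012, 0], [0, 0, 0]], [[-0.0014, 0.015, 0], [0, 0, 0]], [[-0.0016, 0.018, 0], [0, 0, 0]], [[-0.0019, 0.021, 0], [0, 0, 0]], [[-0.002, 0.022, 0], [0, 0, 0]], [[-0.002, 0.022, 0], [0, 0, 0]]]}}

```text
clock: 15.65
position: [0.4764, 0.0479, 0.2098]
orientation: [0.002, -0.047, 0.999, -0.001]
contact_force: [-0.5, -3.2, -0.9]
width: 0.175
```

```bash
python3 look.py 9
```

```text
[0.4764 0.0478 0.2098] [-0.7 -1.9 -0.8] 0.177 15.75
tcp rig mm -134.9 11.9
wheel top [13.  -2.   0.  -6.3] side [ 7.1 -3.  -2.  -4.5]
stage [[(0.8361962432031637, np.float64(-1.0)), (0.8348995761931085, np.float64(1.0))], [(0.8930395204262878, np.float64(-9.5)), (0.8915776067334847, np.float64(-9.0))]]
```

View pics/c9.png

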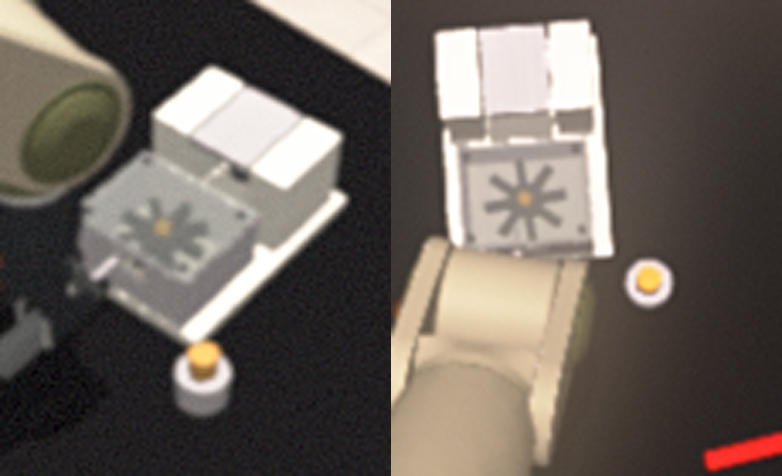

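Call:
{"op": "send_rows", "data": {"steps": [[[-0.0001, 0.001, 0], [0, 0, 0]], [[-0.0002, 0.002, 0], [0, 0, 0]], [[-0.0002, 0.0025, 0], [0, 0, 0]], [[-0.0002, 0.0025, 0], [0, 0, 0]]]}}

```text
clock: 16.15
position: [0.4762, 0.0503, 0.2097]
orientation: [0.002, -0.047, 0.999, -0.001]
contact_force: [0.2, -3.0, -0.3]
width: 0.175
```

```bash
python3 look.py 10
cat > bias.py <<'E'
import cv2
from meas import *
def render(cam,phi):
    k=8;m=np.full((400,640),255,np.uint8);big=np.full((150*k,200*k),255,np.uint8);off=np.array([230,80])
    for i in range(8):
        a=np.radians(phi+45*i)
        for z0,z1 in((40,52),):
            pts=[]
            for r,t in((10,4),(38,4),(38,-4),(10,-4)):
                x=-(r*np.cos(a))+t*np.sin(a);y=r*np.sin(a)+t*np.cos(a)
                pts+=[[x,y,z0],[x,y,z1]]
            uv=(proj(cam,world(rp,np.array(pts)/1e3))-off+.5)*k-.5
            cv2.fillConvexPoly(big,cv2.convexHull(np.round(uv).astype(int)),60)
    s=cv2.resize(big,(200,150),interpolation=cv2.INTER_AREA);m[80:230,230:430]=s
    return np.dstack([m]*3)
if __name__=='__main__':
    for cam in('top','side'):
        for phi in(-6,-3,0,3): print(cam,phi,np.round(wheel(render(cam,phi),cam),2))
E
python3 bias.py
```

```text
[0.4762 0.0503 0.2097] [-1.1 -2.7 -1.1] 0.174 16.25
tcp rig mm -134.9 14.5
wheel top [13.1 -2.   0.  -2.3] side [ 7.  -3.  -2.  -0.5]
stage [[(0.8351981207887742, np.float64(-1.0)), (0.8346960103276572, np.float64(1.0))], [(0.8922025991336221, np.float64(-9.5)), (0.8907418693556429, np.float64(-9.0))]]
top -6 [45.   -1.    0.   -5.96]
top -3 [45.13 -1.    0.   -2.91]
top 0 [45.08 -1.    0.   -0.07]
top 3 [45.16 -1.    0.    2.99]
side -6 [30.94 -3.   -3.   -6.15]
side -3 [31.02 -3.   -3.   -3.07]
side 0 [ 3.02e+01 -3.00e+00 -3.00e+00 -3.00e-02]
side 3 [30.5  -3.   -3.    2.98]
```

View pics/c10.png

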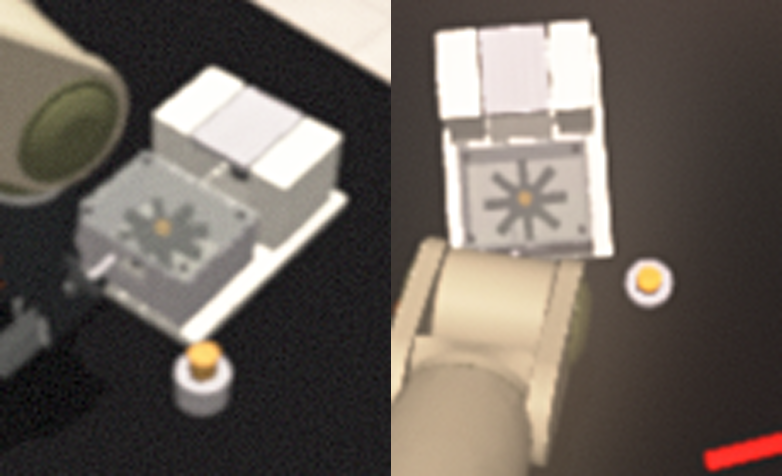

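Call:
{"op": "send_rows", "data": {"steps": [[[0, 0.0005, 0], [0, 0, 0]], [[0, 0.0008, 0], [0, 0, 0]], [[0, 0.0008, 0], [0, 0, 0]]]}}

```text
clock: 16.55
position: [0.4762, 0.0511, 0.2097]
orientation: [0.002, -0.047, 0.999, -0.001]
contact_force: [-0.9, -1.9, -0.7]
width: 0.177
```

```bash
python3 look.py 11
```

```text
[0.4762 0.0511 0.2097] [-0.4 -2.7 -1.9] 0.175 16.65
tcp rig mm -134.8 15.3
wheel top [13. -2.  0. -1.] side [ 7.3 -2.  -1.   0.8]
stage [[(0.8339216050529444, np.float64(-1.0)), (0.8333128078817734, np.float64(1.0))], [(0.8923094020893532, np.float64(-9.5)), (0.89084760796053, np.float64(-9.0))]]
```

Call:
{"op": "send_rows", "data": {"steps": [[[-0.01, -0.0009, 0], [0, 0, 0]], [[-0.02, -0.0018, 0], [0, 0, 0]], [[-0.03, -0.0027, 0], [0, 0, 0]], [[-0.045, -0.0041, 0], [0, 0, 0]], [[-0.06, -0.0055, 0], [0, 0, 0]], [[-0.07, -0.0064, 0], [0, 0, 0]], [[-0.07, -0.0064, 0.02], [0, 0, 0]], [[-0.07, -0.0064, 0.03], [0, 0, 0]], [[-0.07, -0.0064, 0.03], [0, 0, 0]]]}}

```text
clock: 17.55
position: [0.4064, 0.0447, 0.2408]
orientation: [0.003, -0.047, 0.999, -0.001]
contact_force: [0.0, 0.3, -0.6]
width: 0.176
```

```bash
python3 look.py 12
python3 - <<'E'
import cv2
a=cv2.imread("pics/side12.png")[105:195,300:375]
cv2.imwrite("pics/st12.png",cv2.resize(a,None,fx=6,fy=6,interpolation=2))
E
```

```text
[0.4061 0.0447 0.2395] [-0.4  0.  -0.6] 0.177 17.65
tcp rig mm -205.2 15.3
wheel top [13.5 -2.   0.  -0.9] side [ 7.2 -3.  -2.   0.4]
stage [[(0.8309050500061737, np.float64(-1.0)), (0.8304273084479371, np.float64(1.0))], [(0.8922615076717811, np.float64(-9.5)), (0.8907991791913926, np.float64(-9.0))]]
```

View pics/st12.png

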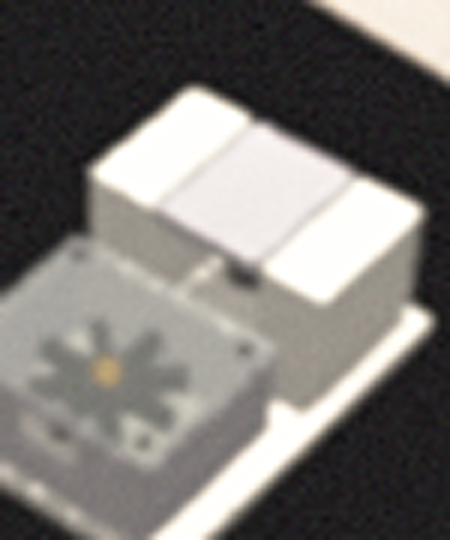

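View pics/c12.png

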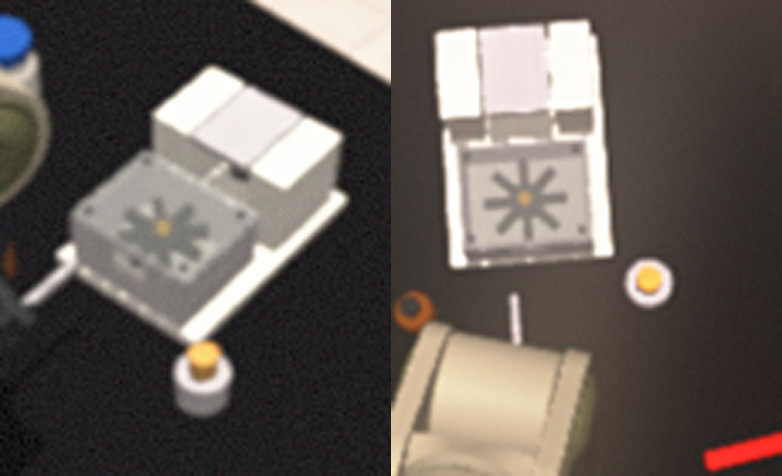

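Call:
{"op": "send_rows", "data": {"steps": [[[-0.005, -0.02, 0.02], [0, 0, 0]], [[-0.005, -0.06, 0.03], [0, 0, -2]], [[0.0, -0.105, 0.03], [0, 0, -5]], [[0.008, -0.15, 0.03], [0, 0, -9]], [[0.016, -0.195, 0.03], [0, 0, -13]], [[0.025, -0.24, 0.03], [0, 0, -17]], [[0.035, -0.285, 0.03], [0, 0, -20]], [[0.045, -0.325, 0.02], [0, 0, -21.8]], [[0.052, -0.36, 0.01], [0, 0, -21.8]], [[0.0553, -0.3874, 0], [0, 0, -21.8]]]}}

```text
clock: 18.65
position: [0.4614, -0.3447, 0.2378]
orientation: [0.001, 0.143, 0.99, -0.001]
contact_force: [-0.2, -0.0, -1.1]
width: 0.176
```

Call:
{"op": "send_rows", "data": {"steps": [[[0, 0, 0], [0, 0, 0]], [[0, 0, 0], [0, 0, 0]], [[0, 0, 0], [0, 0, 0]]]}}

```text
clock: 18.95
position: [0.4615, -0.3439, 0.2375]
orientation: [0.001, 0.142, 0.99, -0.001]
contact_force: [-0.1, 0.4, -0.2]
width: 0.174
```

Call:
{"op": "send_rows", "data": {"steps": [[[0, 0, -0.02], [0, 0, 0]], [[0, 0, -0.035], [0, 0, 0]], [[0, 0, -0.045], [0, 0, 0]], [[0, 0, -0.051], [0, 0, 0]], [[0, 0, -0.055], [0, 0, 0]], [[0, 0, -0.0575], [0, 0, 0]], [[0, 0, -0.0585], [0, 0, 0]], [[0, 0, -0.0585], [0, 0, 0]]]}}

```text
clock: 19.75
position: [0.4615, -0.3439, 0.1793]
orientation: [0.001, 0.143, 0.99, -0.001]
contact_force: [-0.4, -0.2, -0.9]
width: 0.174
```

Call:
{"op": "send_rows", "data": {"steps": [[[0, 0, -0.0005], [0, 0, 0]], [[0, 0, -0.001], [0, 0, 0]], [[0, 0, -0.001], [0, 0, 0]]]}}

```text
clock: 20.05
position: [0.4616, -0.344, 0.1792]
orientation: [0.001, 0.142, 0.99, -0.001]
contact_force: [-3.3, 2.5, 6.9]
width: 0.175
```

Call:
{"op": "send_rows", "data": {"steps": [[[0, 0, 0], [0, 0, 0]], [[0, 0, 0], [0, 0, 0]], [[0, 0, 0], [0, 0, 0]], [[0, 0, 0], [0, 0, 0]], [[0, 0, 0], [0, 0, 0]], [[0, 0, 0], [0, 0, 0]], [[0, 0, 0.01], [0, 0, 0]], [[0, 0, 0.03], [0, 0, 0]], [[0, 0, 0.06], [0, 0, 0]], [[0, 0, 0.1], [0, 0, 0]]], "gripper": 0.06}}

```text
clock: 21.05
position: [0.4613, -0.3437, 0.2799]
orientation: [0.0, 0.143, 0.99, -0.0]
contact_force: [1.7, -0.2, 0.3]
width: 0.703
```

Call:
{"op": "send_rows", "data": {"steps": [[[-0.02, 0, 0.03], [0, 0, 0]], [[-0.04, 0, 0.06], [0, 0, 0]], [[-0.06, 0, 0.08], [0, 0, 0]], [[-0.08, 0, 0.08], [0, 0, 0]], [[-0.1, 0, 0.08], [0, 0, 0]], [[-0.12, 0, 0.08], [0, 0, 0]], [[-0.12, 0, 0.08], [0, 0, 0]], [[-0.12, 0, 0.08], [0, 0, 0]]]}}

```text
clock: 21.85
position: [0.3414, -0.3438, 0.3606]
orientation: [0.001, 0.143, 0.99, -0.001]
contact_force: [-0.1, 0.6, -0.3]
width: 0.703
```

```bash
python3 look.py 13
```

```text
[ 0.3418 -0.3437  0.3602] [0.9 1.  0.5] 0.704 21.95
tcp rig mm -304.4 -365.7
wheel top [13.6 -2.   0.  -0.9] side [ 3.6 -3.   2.  19.3]
stage [[(0.7293321715955102, np.float64(-2.0)), (0.7260646485377117, np.float64(-2.5))], [(0.8917356749847163, np.float64(-9.5)), (0.8902750055444666, np.float64(-9.0))]]
```

View pics/side13.png

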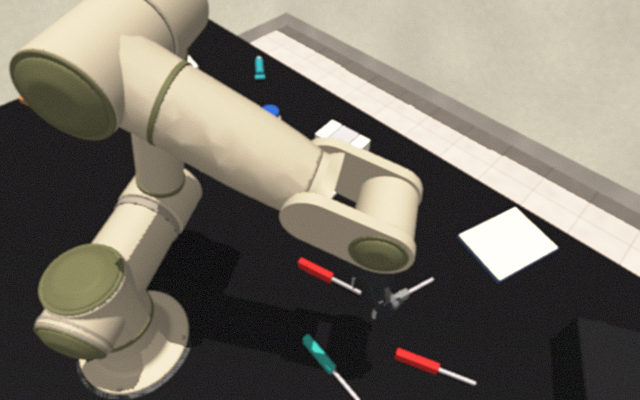

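View pics/top13.png

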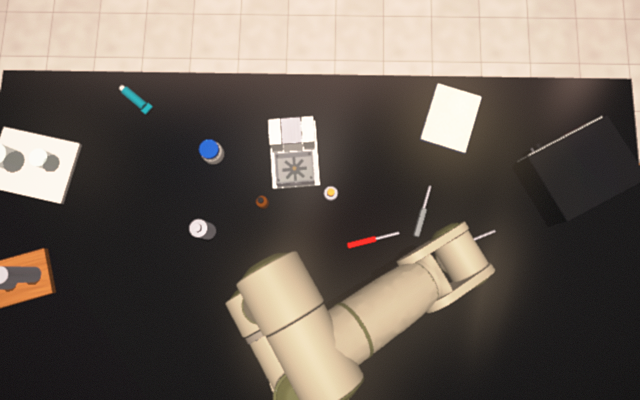

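The lever lies where it started, top view (422,210), and the bystanders haven't moved: vial (262,201), cap (330,193), cylinder (202,229), jar (211,152). The stage is flush and the gripper is clear of everything. The side-view wheel reading in this shot is invalid because the arm hides the wheel. Handing in.

```bash
python3 -c "
from cell import robot
print(robot.finish_job())"
```

```text
the job is handed in; nothing more can be done
None
```

The stage plate now sits flush with the ledges, and the job is handed in at about 22 s of the 67 s allowed. I gripped the grey lever by its handle and pushed the star wheel left through the slot in three strokes of about one tooth each. I pulled the lever clear of the wheel between strokes. It is back on the bench where it first lay.

**Wheel angle:** before the arm moved away, the top view gave about -0.9° from the flush position and the side view +0.4°. That puts the stage within roughly 0.1 mm of flush. The final top view again gave -0.9°.

**Stage height:** the side-view fit rose from about -15 to -10, then -5.5 mm, and near flush it only resolved to about ±1 mm. The same fit in the top view was unreliable throughout, reading -9.5 mm at the end, so I did not use it. In the final side view the arm blocks the wheel, so that last wheel reading was invalid too.

**Forces and bystanders:** the force readings printed after each move stayed below about 9 N. The cylinder, end cap, vial and jar stand where they were in the final top view.

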